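# Lay out the piled door-hinge hardware on its silhouette boards

## Task

The hardware for the balcony door is piled up: take the pile apart from the top down and set each piece flat in the middle of the foam board that bears its silhouette, lined up with it (either way round): the white door stop on the blue board, then the orange screw box on the yellow one, then the wooden packer on the green one, and last the steel hinge on the red one. Set each piece down rather than dropping it, have all four still in place at the end, and do not shift the mallet or the tea glass.

Things in the scene. Friction and masses are not known exactly. Their poses are not given: they have to be found in the camera images.
- hinge: dark steel door hinge with bright screw heads, folded shut, lying flat: 50 (x) x 90 (y) x 14 mm thick, its round 14 mm knuckle along the -x long side, top flush and flat; about 0.34 kg. Bottom of the pile. Origin: centre of the underside. z up. Grip it across its 50 mm width (x).
- packer: pale hardwood packing block, 40 (x) x 70 (y) x 20 mm high, lying on the hinge (underside 14 mm above the table at the start). Origin: centre of the underside, z up.
- screw_box: shut orange plastic screw box with a black seam, 34 (x) x 50 (y) x 24 mm high, lid does not open, lying on the packer (underside 34 mm above the table at the start). Origin: centre of the underside, z up.
- door_stop: white plastic door stop, an upright cylinder 28 mm across and 26 mm high, with a grey screw head on top, standing on the screw box (underside 58 mm above the table at the start). Origin: centre of the underside, z up.
- red_board: red foam layout board, 86 (x) x 120 (y) x 5 mm thick, fixed to the table, with the hinge's silhouette (50 x 92 mm) in black at its centre, flush with its top. Origin: centre of the underside, under the centre of the silhouette (board top at z = 5 mm); its yaw varies. For the hinge, long sides along y.
- green_board: green foam layout board, 86 (x) x 120 (y) x 5 mm thick, fixed to the table, with the packer's silhouette (42 x 72 mm) in black at its centre, flush with its top. Origin: centre of the underside, under the centre of the silhouette (board top at z = 5 mm); its yaw varies. For the packer, long sides along y.
- yellow_board: yellow foam layout board, 86 (x) x 120 (y) x 5 mm thick, fixed to the table, with the screw box's silhouette (36 x 52 mm) in black at its centre, flush with its top. Origin: centre of the underside, under the centre of the silhouette (board top at z = 5 mm); its yaw varies. For the screw box, long sides along y.
- blue_board: blue foam layout board, 86 (x) x 120 (y) x 5 mm thick, fixed to the table, with a round silhouette (30 mm across) in black at its centre, flush with its top. Origin: centre of the underside, under the centre of the silhouette (board top at z = 5 mm); its yaw varies. For the door stop.
- mallet: bystander: rubber mallet, black head 56 (x) x 90 (y) x 56 mm high, pale 24 mm thick handle reaching 188 mm from the origin along -x, 28 mm above the table. Origin: centre of the underside of the head.
- tea_glass: bystander: amber tulip tea glass on its white saucer, one piece, saucer 96 mm across, 88 mm high in all. Origin: centre of the underside.

How it is judged:
By the outcome, as a careful person would: the job done as asked, in the order asked, and still so for the second after the job is handed in, with the robot touching nothing.
It also fails if it takes over 120 s, if anything falls off the work surface, if the arm or the gripper's body presses on something with over 40 N, if the wrist force passes 120 N, or if a joint passes its speed limit or range.

## Robot

A 6-joint arm with a two-finger parallel gripper is mounted at the origin on the work surface. World frame = base frame: x ahead of the robot, y to its left, z up, the work surface at z = 0. Lengths are in mm, angles in rad, forces in N, time in s.
With the tool pointing down it reaches from about 350 to 975 mm from the base axis. Payload 7.1 kg.
Tool frame: the origin (TCP) lies on the front face of the gripper's body, between the roots of the fingers; the fingertips stand 80 mm ahead of it and the grasp point (between the pads) lies 61 mm ahead of it; z points along the fingers, y is the line along which they close (so a half turn about z gives the same grasp; the last joint's range is limited). The gripper opens to 88 mm and grips with 3 to 60 N. Pads are 20 mm wide; open, the fingers measure 115 mm over their backs; the gripper's body (75 mm by 178 mm) begins 61 mm behind the grasp point.
Start: joints at [1.095, 0.423, 1.63, -0, 1.089, -0.019], TCP at [275.642, 560.916, 302.675] pointing down, gripper open.
Joint ranges: [-3, 3], [-0.9, 2.11], [0.09, 2.58], [-1.31, 4.45], [0.11, 2.69], [-2.54, 2.54]. Speed limits (rad/s): [2.39, 2.39, 3.01, 3.14, 3.14, 3.14].

## Interface

Orientations are given as a rotation vector (axis times angle).
In Python, from workcell import readout, vision, close_job gives the robot as it stands.
- The arm moves only by the tool servo_tool, never from a script. Its argument "plan" is a list that holds one entry, the list of rows, each a list of 7 numbers: the gripper command: -1 is fully open, 1 is shut, values between are in proportion, then the shift along the world's x, y, z in units of 40 mm (1.0 is 40 mm), then the turn, a rotation vector about the world's x, y, z in units of 5 degrees (1.0 is 5 degrees). A call has 1 to 5 rows; each row shifts and turns the commanded pose from where the row before left it; what a row does not reach is not made up. A row lasts 1/12 s, in which the tool goes at most 41.7 mm and 7.16 degrees, less where a joint would pass 70% of its speed; a pose out of reach is approached as far as the arm can. A call is refused whole if a number of a shift passes 1 or a number of a turn 1, either way. A call with a gripper value outside its range is refused whole. The fingers move at their own pace and stop on an object; the grip force is fixed at half the most. Time passes only in rows, so rows that do not move let the fingers close. It gives the time, the measured TCP pose, the force, the opening and the grip force at its end, in the units of the state.
- readout.get_obs(): the state, without advancing time (a new reading comes with each control period).
- vision.get_image(name): name is "scene" or "top"; returns the picture (400x640x3 uint8, red, green, blue); there is no depth.
- vision.camera_params(name): a dict with "fx", "fy", "cx", "cy" (pixels), "rvec" (rotation vector, rad) and "tvec" (3), from world to camera coordinates, as OpenCV has them. Camera axes: x right, y down, z forward; pixel columns grow to the right and rows downward; lengths in mm; the calibration is good to about 2 mm. A picture is of the moment at which its call begins. camera_params takes no time and is no camera call.
- close_job(): hands the job in; it is judged then, once.
The state is a dict: "t": time; "qpos": joint angles; "qvel": joint speeds; "joint_torque": joint torques, N m; "ee_pos": TCP position; "orientation": TCP orientation; "ft_force": force on the tool from outside, world axes, zero at the start; "moment": the same for the moment, N m; "width": finger opening in mm; "grasp_force": force on a finger pad.
Only numpy, scipy, OpenCV 4.12 (cv2) and the standard library are available. Lean on these libraries where they do the work, as an engineer would, in place of code of your own. Each camera call takes 0.05 s, during which the arm holds its last target. There are 200 camera calls.

## Working session

There is one attempt and no reset: what is moved stays moved. The work goes in short steps, Python scripts to look and compute and a tool call to move; the robot and the scene stay as the last step left them, time stands still between calls to the robot, and variables do not carry over. Pictures are saved under pics/ and viewed, at most 14 in all, crops included, and the job is handed in when it is done.

Besides the shell and the picture viewer there is one more tool, called after ">>>" by a JSON object that holds its "method" and its "body". servo_tool: Moves the arm, as the interface text tells. Its arguments: {"type":"object","properties":{"plan":{"type":"array"}},"required":["plan"]}

```bash
mkdir -p pics
cat > h.py <<'E'
import numpy as np, cv2
from workcell import readout, vision, close_job
def cam(n):
    p=vision.camera_params(n); K=np.array([[p['fx'],0,p['cx']],[0,p['fy'],p['cy']],[0,0,1.]])
    return K,cv2.Rodrigues(np.array(p['rvec'],float))[0],np.array(p['tvec'],float).ravel()
def ray(n,uv,z):
    K,R,t=cam(n); uv=np.atleast_2d(np.array(uv,float))
    d=(R.T@np.linalg.inv(K)@np.c_[uv,np.ones(len(uv))].T).T; c=-R.T@t
    return c+d*((z-c[2])/d[:,2])[:,None]
def proj(n,P):
    K,R,t=cam(n); return cv2.projectPoints(np.atleast_2d(np.array(P,float)),cv2.Rodrigues(R)[0],t,K,None)[0][:,0]
def snap(n,f):
    im=vision.get_image(n); cv2.imwrite('pics/'+f,im[:,:,::-1]); return im
E
python3 - <<'E'
from h import *
for n in('top','scene'):
    snap(n,n+'0.png'); K,R,t=cam(n); print(n,K[0,0],-R.T@t,ray(n,[[0,0],[639,0],[639,399],[0,399]],0).round())
print(readout.get_obs())
E
```

```text
top 456.9106543697153 [ 322.12053781   -1.91498071 1356.95912084] [[ 1238.  1095.     0.]
 [ 1312. -1022.     0.]
 [   57.  -894.     0.]
 [    7.   889.     0.]]
scene 408.3354145176931 [1108.81351169  514.56949022  635.72092075] [[  404. -3021.     0.]
 [-2911.    17.     0.]
 [  525.   672.     0.]
 [ 1208.   -47.     0.]]
{'t': 0.1, 'qpos': array([ 1.09499583e+00,  4.23764640e-01,  1.63064188e+00, -1.45009454e-05,
        1.08858248e+00, -1.90003212e-02]), 'qvel': array([ 0.00070764, -0.00183035, -0.00314413, -0.00016409, -0.00151347,
        0.00027956]), 'joint_torque': array([ 5.69868735e-04, -5.45617247e+01, -2.74323303e+01,  6.45420514e-02,
        1.88363803e-02, -3.99267810e-05]), 'ee_pos': array([275.46760781, 560.56623479, 301.96809191]), 'orientation': array([-7.11232615e-01, -3.05968591e+00,  2.13130092e-03]), 'ft_force': array([-0.32967924,  0.40890119,  0.80345278]), 'moment': array([-0.00613052, -0.0001979 , -0.09181331]), 'grasp_force': 0.0, 'width': 87.77407684500747}
```

View pics/top0.png

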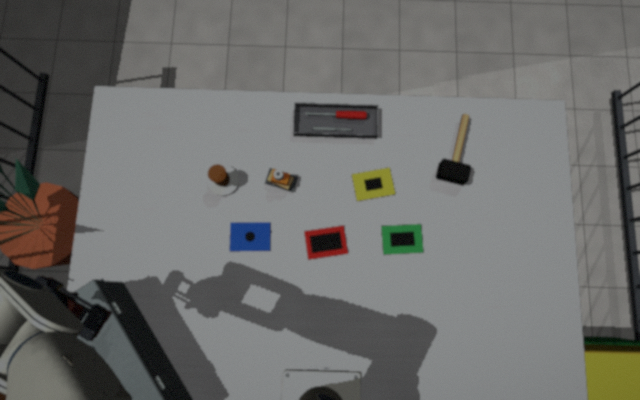

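View pics/scene0.png

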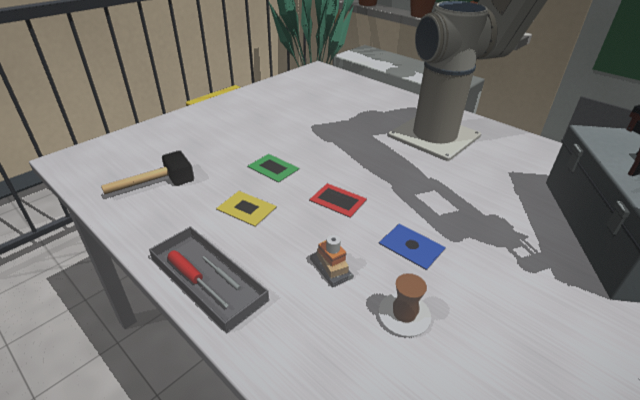

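The top view shows the glass at (222,178) and the pile at (282,179). The boards are yellow (373,184), blue (250,237), red (326,242) and green (402,239), and the mallet head is at (453,172). The scene view shows the pile at (333,258).

```bash
cat >> h.py <<'E'
def hsv(im): return cv2.cvtColor(im,cv2.COLOR_RGB2HSV)
HUE=dict(red=(0,8),green=(50,75),yellow=(24,35),blue=(105,125))
def board(n,im,c):
    h=hsv(im); lo,hi=HUE[c]; H=h[...,0].astype(int)
    m=((((H>=lo)&(H<=hi))|((c=='red')&(H>172)))&(h[...,1]>140)&(h[...,2]>60)).astype(np.uint8)
    best=None
    for k in cv2.findContours(m,cv2.RETR_EXTERNAL,cv2.CHAIN_APPROX_NONE)[0]:
        a=cv2.contourArea(k)
        if a<250: continue
        P=ray(n,k[:,0],5)[:,:2]; r=cv2.minAreaRect(P.astype(np.float32))
        e=abs(max(r[1])-120)+abs(min(r[1])-86)
        if best is None or e<best[0]: best=(e,r,k)
    e,r,k=best; M=np.zeros_like(m); cv2.drawContours(M,[k],-1,1,-1)
    ys,xs=np.nonzero(M); q=ray(n,np.c_[xs,ys],5)[:,:2].mean(0) if n=='top' else np.array(r[0])
    b=cv2.boxPoints(r); e1,e2=b[1]-b[0],b[2]-b[1]; l=e1 if np.hypot(*e1)>np.hypot(*e2) else e2
    return q,np.degrees(np.arctan2(l[1],l[0]))%180,r[1],r[0]
E
python3 - <<'E'
from h import *
for n in('top','scene'):
    im=vision.get_image(n)
    for c in HUE: print(n,c,*[np.round(x,1) for x in board(n,im,c)])
    u,v=(282,178) if n=='top' else (333,260)
    cr=im[v-30:v+30,u-40:u+40]; cv2.imwrite(f'pics/pile_{n}.png',cv2.resize(cr,(800,600),interpolation=cv2.INTER_CUBIC)[:,:,::-1])
a=cv2.imread('pics/pile_top.png');b=cv2.imread('pics/pile_scene.png')
cv2.imwrite('pics/pile.png',np.hstack([cv2.resize(x,(400,300)) for x in(a,b)]))
E
```

```text
top red [470.8  -2.1] 100.0 [ 80.3 115.1] [471.   -2.2]
top green [ 487.2 -228.4] 94.4 [ 77.  111.5] [ 487.4 -228.8]
top yellow [ 652.5 -141.1] 102.4 [ 78.6 112.8] [ 652.5 -141.2]
top blue [481.6 222.8] 93.6 [ 80.6 113.2] [482.  223.1]
scene red [473.6   0.5] 100.2 [ 81.9 116.5] [473.6   0.5]Traceback (most recent call last):
  File "<stdin>", line 4, in <module>
  File "h.py", line 26, in board
    e,r,k=best; M=np.zeros_like(m); cv2.drawContours(M,[k],-1,1,-1)
    ^^^^^
TypeError: cannot unpack non-iterable NoneType object
```

```bash
sed -i 's/>140)&(h/>110)\&(h/; s/\[...,2\]>60/[...,2]>40/; s/(50,75)/(45,85)/; s/(24,35)/(20,36)/; s/(105,125)/(100,128)/' h.py
python3 - <<'E'
from h import *
for n in('top','scene'):
    im=vision.get_image(n)
    for c in HUE:
        try: print(n,c,*[np.round(x,1) for x in board(n,im,c)])
        except Exception as e: print(n,c,e)
    u,v=(282,178) if n=='top' else (333,260)
    cr=im[v-30:v+30,u-40:u+40]; cv2.imwrite(f'pics/pile_{n}.png',cv2.resize(cr,(800,600),interpolation=cv2.INTER_CUBIC)[:,:,::-1])
a=cv2.imread('pics/pile_top.png');b=cv2.imread('pics/pile_scene.png')
cv2.imwrite('pics/pile.png',np.hstack([cv2.resize(x,(400,300)) for x in(a,b)]))
E
```

```text
top red [470.8  -2.1] 100.2 [ 82.9 117.4] [471.1  -2.3]
top green [ 487.6 -228.4] 95.0 [ 81.  115.7] [ 487.7 -228.5]
top yellow [ 652.6 -141. ] 102.4 [ 82.  115.9] [ 652.7 -140.9]
top blue [480.8 224. ] 91.8 [ 80.6 116.5] [480.8 224. ]
scene red [4.733e+02 2.000e-01] 100.2 [ 84.7 119. ] [4.733e+02 2.000e-01]
scene green [ 489.6 -226.2] 94.4 [ 81.6 115.3] [ 489.6 -226.2]
scene yellow [ 654.9 -139.1] 102.1 [ 84.5 119.6] [ 654.9 -139.1]
scene blue [484.  225.7] 92.4 [ 84.6 118.7] [484.  225.7]
```

View pics/pile.png

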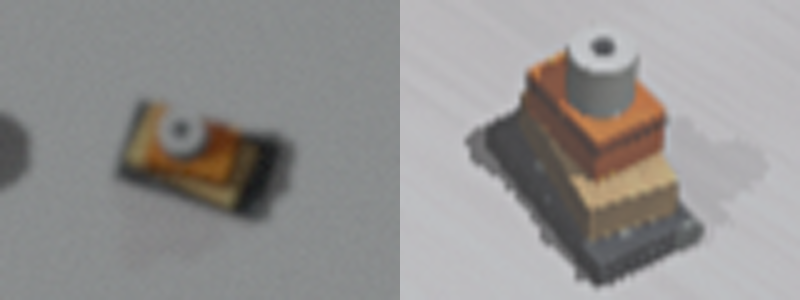

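Left crop is the top view and right crop is the scene view. The door stop's screw head is at about (277.8,173.2) in top and (333,238.8) in scene, and the pieces are slightly twisted relative to each other.

Run:
```python
from h import *
print('stop',ray('top',[277.8,173.2],84).round(1),ray('scene',[333,238.8],84).round(1))
f=lambda p:[293+(p[0]-400)/5-.4,230+p[1]/5-.4]
print('boxtop',ray('scene',[f((665,118)),f((597,150)),f((527,72))],58).round(1))
print('hinge',ray('scene',[f((703,228)),f((600,268)),f((480,135))],10).round(1))
g=lambda p:[242+p[0]/5-.4,148+p[1]/5-.4]
print('hinge top',ray('top',[g((140,100)),g((120,176)),g((252,218)),g((282,135))],12).round(1))
print('glass',ray('scene',[404,316],0).round())
```

```text
stop [[656.3 141.4  84. ]] [[655.7 141.7  84. ]]
boxtop [[647.9 169.2  58. ]
 [679.5 161.4  58. ]
 [666.8 112.4  58. ]]
hinge [[646.3 191.4  10. ]
 [690.6 175.2  10. ]
 [671.6  90.7  10. ]]
hinge top [[692.  175.4  12. ]
 [644.1 184.9  12. ]
 [620.6 104.   12. ]
 [672.7  88.1  12. ]]
glass [[651. 317.   0.]]
```

>>> {"method": "servo_tool", "body": {"plan": [[[-1,0.595,-0.655,0,0,0,-1],[-1,0.595,-0.655,0,0,0,-1],[-1,0.595,-0.655,0,0,0,-1],[-1,0.595,-0.655,0,0,0,-1],[-1,0.595,-0.655,0,0,0,-1]]]}}

```text
t: 0.72
ee_pos: [395.4, 428.7, 302.7]
orientation: [1.362, 2.831, 0.0]
ft_force: [-0.2, 0.1, 0.2]
width: 88.0
grasp_force: 0.0
```

>>> {"method": "servo_tool", "body": {"plan": [[[-1,0.595,-0.655,0,0,0,-1],[-1,0.595,-0.655,0,0,0,-1],[-1,0.595,-0.655,0,0,0,-1],[-1,0.595,-0.655,0,0,0,-1],[-1,0.595,-0.655,0,0,0,-1]]]}}

```text
t: 1.13
ee_pos: [514.6, 297.4, 302.8]
orientation: [1.943, 2.468, 0.0]
ft_force: [0.9, 0.4, -0.2]
width: 87.7
grasp_force: 0.0
```

>>> {"method": "servo_tool", "body": {"plan": [[[-1,0.595,-0.655,0,0,0,-1],[-1,0.595,-0.655,0,0,0,-1],[-1,0.595,-0.655,0,0,0,-1],[-1,0.595,-0.655,0,0,0,-1],[-1,0.595,-0.655,0,0,0,-1]]]}}

```text
t: 1.55
ee_pos: [633.6, 166.4, 302.7]
orientation: [-2.431, -1.989, 0.0]
ft_force: [0.9, 0.7, 0.2]
width: 87.9
grasp_force: 0.0
```

>>> {"method": "servo_tool", "body": {"plan": [[[-1,0.595,-0.655,0,0,0,-1],[-1,0,0,0,0,0,0],[-1,0,0,0,0,0,0],[-1,0,0,0,0,0,0]]]}}

```text
t: 1.88
ee_pos: [655.9, 141.9, 302.2]
orientation: [-2.511, -1.887, 0.001]
ft_force: [0.1, 0.5, 0.1]
width: 87.7
grasp_force: 0.0
```

>>> {"method": "servo_tool", "body": {"plan": [[[-1,0,0,-1,0,0,0],[-1,0,0,-1,0,0,0],[-1,0,0,-1,0,0,0],[-1,0,0,-0.7,0,0,0],[-1,0,0,-0.33,0,0,0]]]}}

```text
t: 2.3
ee_pos: [653.1, 142.9, 137.3]
orientation: [-2.507, -1.889, 0.009]
ft_force: [0.2, -0.7, -1.3]
width: 87.7
grasp_force: 0.0
```

>>> {"method": "servo_tool", "body": {"plan": [[[0.1,0,0,0,0,0,0],[0.2,0,0,0,0,0,0],[0.3,0,0,0,0,0,0],[0.4,0,0,0,0,0,0],[0.5,0,0,0,0,0,0]]]}}

```text
t: 2.72
ee_pos: [657.5, 142.0, 143.7]
orientation: [2.51, 1.886, 0.005]
ft_force: [0.1, -0.3, 0.3]
width: 57.7
grasp_force: 0.0
```

>>> {"method": "servo_tool", "body": {"plan": [[[1,0,0,0,0,0,0],[1,0,0,0,0,0,0],[1,0,0,0,0,0,0],[1,0,0,0,0,0,0]]]}}

```text
t: 3.05
ee_pos: [656.5, 141.7, 141.7]
orientation: [2.512, 1.887, 0.0]
ft_force: [-0.2, -0.3, -1.0]
width: 31.3
grasp_force: 0.0
```

>>> {"method": "servo_tool", "body": {"plan": [[[1,0,0,0,0,0,0],[1,0,0,0,0,0,0],[1,0,0,0,0,0,0],[1,0,0,0.1,0,0,0],[1,0,0,0.4,0,0,0]]]}}

```text
t: 3.47
ee_pos: [654.9, 141.4, 159.2]
orientation: [-2.51, -1.886, 0.007]
ft_force: [0.6, -0.2, -0.0]
width: 27.7
grasp_force: 30.0
```

>>> {"method": "servo_tool", "body": {"plan": [[[1,0,0,0.8,0,0,0],[1,0,0,0.8,0,0,0],[1,0,0,0.4,0,0,0],[1,0,0,0,0,0,0],[1,0,0,0,0,0,0]]]}}

```text
t: 3.88
ee_pos: [656.7, 141.8, 242.3]
orientation: [2.511, 1.886, 0.003]
ft_force: [-0.5, -0.2, -0.9]
width: 27.4
grasp_force: 30.0
```

Run:
```python
from h import *
o=readout.get_obs(); print(o['ee_pos'],o['width'],o['grasp_force'])
im=snap('scene','s1.png'); p=proj('scene',o['ee_pos']-[0,0,70])[0]; print(p)
u,v=p.astype(int); a=cv2.resize(im[v-40:v+80,u-80:u+80],(800,600),interpolation=cv2.INTER_CUBIC); cv2.imwrite('pics/s1c.png',a[:,:,::-1])
```

```text
[656.7000126  141.78224667 242.27906049] 27.43029027881495 29.999904334545135
[334.48727698 203.74643766]
```

View pics/s1c.png

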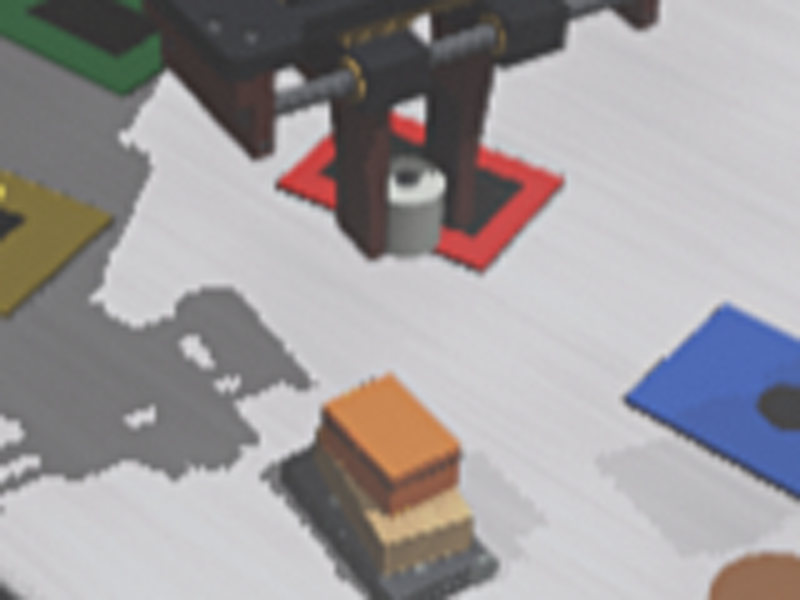

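The stop is held upright with its screw head at crop (410,178). The box's top corners are at crop (388,375), (462,450), (388,483) and (322,410).

Run:
```python
from h import *
f=lambda P:np.array([[254+x/5-.4,163+y/5-.4] for x,y in P])
print('stop',ray('scene',f([(410,178)]),184.3).round(1))
b=ray('scene',f([(388,375),(462,450),(388,483),(322,410)]),58); print('box',b.round(1),b.mean(0).round(1))
print([np.degrees(np.arctan2(*(b[i]-b[j])[1::-1])).round(1) for i,j in((1,0),(2,3))])
def disc(n,R):
    im=vision.get_image(n); p=proj(n,[R[0],R[1],5])[0].astype(int); u,v=p
    s=im[v-8:v+9,u-8:u+9].astype(float).max(2); w=np.clip(70-s,0,None); ys,xs=np.mgrid[v-8:v+9,u-8:u+9]
    return ray(n,[(w*xs).sum()/w.sum(),(w*ys).sum()/w.sum()],5).round(1)
print(disc('scene',(484,225.7)),disc('top',(481,223.9)))
```

```text
stop [[654.9 142.2 184.3]]
box [[634.2 119.   58. ]
 [646.1 168.7  58. ]
 [679.7 159.5  58. ]
 [668.1 113.5  58. ]] [657.  140.2  58. ]
[np.float64(76.6), np.float64(75.8)]
[[nan nan nan]] [[nan nan nan]]<stdin>:9: RuntimeWarning: invalid value encountered in scalar divide
```

>>> {"method": "servo_tool", "body": {"plan": [[[1,-0.87,0.415,0,0,0,0],[1,-0.87,0.415,0,0,0,0],[1,-0.87,0.415,0,0,0,0],[1,-0.87,0.415,0,0,0,0],[1,-0.87,0.415,0,0,0,0]]]}}

```text
t: 4.45
ee_pos: [480.1, 224.7, 239.8]
orientation: [-2.512, -1.886, 0.005]
ft_force: [0.3, 0.3, -0.8]
width: 27.1
grasp_force: 30.0
```

>>> {"method": "servo_tool", "body": {"plan": [[[1,0,0,-0.6,0,0,0],[1,0,0,-0.8,0,0,0],[1,0,0,-0.8,0,0,0],[1,0,0,-0.6,0,0,0],[1,0,0,-0.3,0,0,0]]]}}

```text
t: 4.87
ee_pos: [480.1, 223.8, 113.5]
orientation: [-2.51, -1.886, 0.01]
ft_force: [0.4, 0.1, -0.5]
width: 27.5
grasp_force: 30.0
```

>>> {"method": "servo_tool", "body": {"plan": [[[1,0,0,-0.2,0,0,0],[1,0,0,-0.1,0,0,0],[1,0,0,0,0,0,0],[1,0,0,0,0,0,0],[1,0,0,0,0,0,0]]]}}

```text
t: 5.28
ee_pos: [483.2, 225.0, 106.6]
orientation: [2.512, 1.886, 0.003]
ft_force: [1.4, -0.4, 0.5]
width: 27.5
grasp_force: 30.0
```

Run:
```python
from h import *
o=readout.get_obs(); print(o['ee_pos'],o['width'],o['grasp_force'])
for n,f in(('scene','a'),('top','b')):
    im=snap(n,f'd1{n}.png'); u,v=proj(n,[482.5,224.8,20])[0].astype(int); print(n,u,v)
    a=cv2.resize(im[v-25:v+25,u-30:u+30],(400,333),interpolation=cv2.INTER_CUBIC)[:,:,::-1]; S=a if n=='scene' else np.hstack([S,a])
cv2.imwrite('pics/d1.png',S)
```

```text
[483.15477935 224.9560577  106.57056915] 27.488019661263383 29.999898970127106
scene 412 239
top 248 235
```

View pics/d1.png

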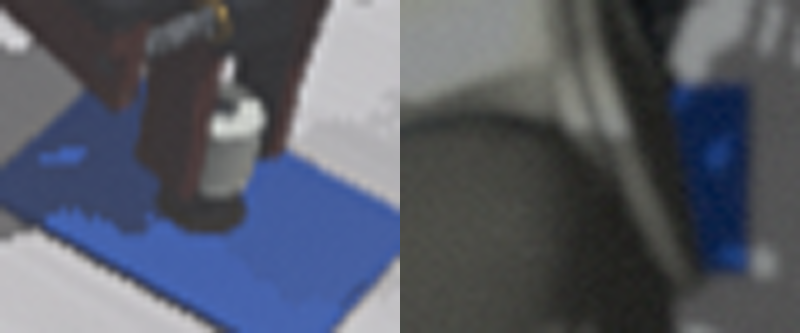

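The scene crop shows the stop held just above the black disc on the blue board. The top view is blocked by the arm.

>>> {"method": "servo_tool", "body": {"plan": [[[1,0,0,-0.15,0,0,0],[1,0,0,-0.15,0,0,0],[1,0,0,-0.08,0,0,0],[1,0,0,-0.03,0,0,0],[1,0,0,0,0,0,0]]]}}

```text
t: 5.8
ee_pos: [482.2, 224.6, 88.7]
orientation: [-2.512, -1.887, 0.001]
ft_force: [-0.5, -0.3, -0.6]
width: 27.4
grasp_force: 30.0
```

>>> {"method": "servo_tool", "body": {"plan": [[[1,0,0,0,0,0,0],[1,0,0,-0.02,0,0,0],[1,0,0,-0.01,0,0,0],[1,0,0,0,0,0,0],[1,0,0,0,0,0,0]]]}}

```text
t: 6.22
ee_pos: [482.5, 224.7, 88.5]
orientation: [2.512, 1.887, 0.0]
ft_force: [-2.2, -1.2, 9.2]
width: 27.6
grasp_force: 30.0
```

Run:
```python
from h import *
o=readout.get_obs(); print(o['ee_pos'],o['width'],o['ft_force'])
im=snap('scene','d2s.png'); u,v=412,239
a=cv2.resize(im[v-25:v+25,u-30:u+30],(720,600),interpolation=cv2.INTER_CUBIC)[:,:,::-1]
cv2.imwrite('pics/d2.png',a)
```

```text
[482.46189727 224.72480917  88.53205039] 27.632492602973947 [-2.16920214 -1.23105796  9.20741506]
```

View pics/d2.png

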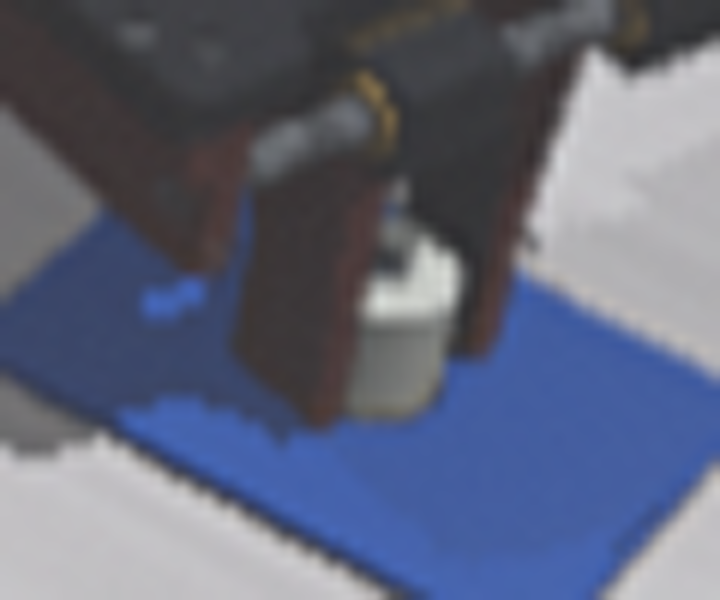

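The stop is seated with 9 N contact and covers the disc. I'll release it, rise and check.

>>> {"method": "servo_tool", "body": {"plan": [[[0.2,0,0,0,0,0,0],[0,0,0,0,0,0,0],[-0.5,0,0,0,0,0,0],[-1,0,0,0,0,0,0],[-1,0,0,0,0,0,0]]]}}

```text
t: 6.68
ee_pos: [482.4, 224.7, 87.7]
orientation: [-2.512, -1.887, 0.0]
ft_force: [-0.0, 0.2, 0.2]
width: 57.2
grasp_force: 0.0
```

>>> {"method": "servo_tool", "body": {"plan": [[[-1,0,0,0.2,0,0,0],[-1,0,0,0.8,0,0,0],[-1,0,0,1,0,0,0],[-1,0,0,1,0,0,0],[-1,0.5,-0.6,1,0,0,0]]]}}

```text
t: 7.1
ee_pos: [497.3, 206.6, 243.4]
orientation: [-2.509, -1.89, -0.0]
ft_force: [1.3, 0.9, -0.4]
width: 87.1
grasp_force: 0.0
```

>>> {"method": "servo_tool", "body": {"plan": [[[-1,0.8,-0.4,0,0,0,0],[-1,0.8,-0.4,0,0,0,0],[-1,0.8,-0.4,0,0,0,0],[-1,0.8,-0.3,0,0,0,0],[-1,0.66,0,0,0,0,0]]]}}

```text
t: 7.52
ee_pos: [655.2, 142.5, 241.6]
orientation: [2.513, 1.884, 0.001]
ft_force: [-0.3, 0.6, -0.4]
width: 87.4
grasp_force: 0.0
```

Run:
```python
from h import *
o=readout.get_obs(); print(o['ee_pos'],o['width'])
for n in('scene','top'):
    im=snap(n,f'd3{n}.png'); u,v=proj(n,[482.5,224.8,20])[0].astype(int); print(n,u,v)
    a=cv2.resize(im[v-15:v+25,u-24:u+24],(400,333),interpolation=cv2.INTER_CUBIC)[:,:,::-1]; S=a if n=='scene' else np.hstack([S,a])
    try: print(board(n,im,'blue'))
    except Exception as e: print(e)
cv2.imwrite('pics/d3.png',S)
```

```text
[655.2000768  142.53758551 241.61916551] 87.44871746740323
scene 412 239
(array([484.06234741, 225.62924194]), np.float32(92.41191), (84.55497741699219, 118.4580307006836), (484.0623474121094, 225.62924194335938))
top 248 235
cannot unpack non-iterable NoneType object
```

View pics/d3.png

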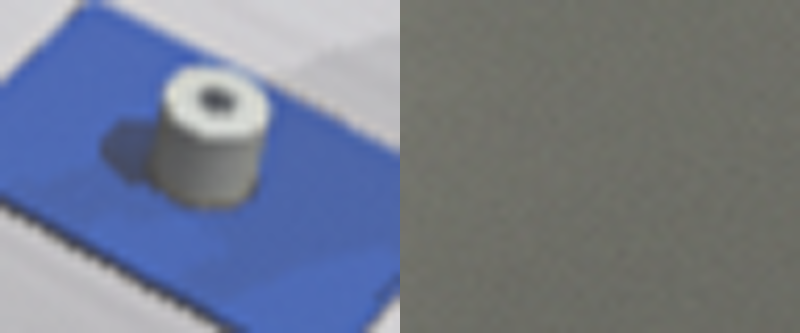

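The stop stands on the blue board with its screw head at crop (216,99), about (413.4,235.4) in scene. The arm blocks the top view.

Run:
```python
from h import *
print(ray('scene',[413.43,235.38],31))
im=cv2.imread('pics/d3scene.png')[:,:,::-1]
h=hsv(np.ascontiguousarray(im)); m=((h[...,1]<45)&(h[...,2]>150)).astype(np.uint8)[226:244,404:424]
print(m.sum()); n,l,st,c=cv2.connectedComponentsWithStats(m); print(st,c+[404,226])
```

```text
[[482.10653206 224.70393302  31.        ]]
172
[[  0   0  20  18 188]
 [  2   0  18  15 172]] [[411.60638298 236.68617021]
 [415.56976744 232.11046512]]
```

>>> {"method": "servo_tool", "body": {"plan": [[[-1,0,0,-0.8,0,0,0.46],[-1,0,0,-0.8,0,0,0],[-1,0,0,-0.7,0,0,0],[-1,0,0,-0.3,0,0,0],[-1,0,0,0,0,0,0]]]}}

```text
t: 8.03
ee_pos: [650.7, 144.9, 133.8]
orientation: [-2.471, -1.936, 0.009]
ft_force: [-1.1, -0.3, -0.1]
width: 87.8
grasp_force: 0.0
```

>>> {"method": "servo_tool", "body": {"plan": [[[-1,0,0,0,0,0,0],[-1,0,0,0,0,0,0]]]}}

```text
t: 8.2
ee_pos: [654.1, 145.4, 138.6]
orientation: [2.472, 1.936, 0.004]
ft_force: [0.5, 0.0, 0.2]
width: 87.8
grasp_force: 0.0
```

>>> {"method": "servo_tool", "body": {"plan": [[[-1,0.08,-0.12,-0.15,0,0,0],[-1,0,0,-0.15,0,0,0],[-1,0,0,-0.1,0,0,0],[-1,0,0,-0.05,0,0,0],[-1,0,0,0,0,0,0]]]}}

```text
t: 8.62
ee_pos: [656.1, 140.0, 118.1]
orientation: [-2.473, -1.936, 0.001]
ft_force: [-0.3, -0.0, -0.5]
width: 87.8
grasp_force: 0.0
```

>>> {"method": "servo_tool", "body": {"plan": [[[-1,0,0,0,0,0,0],[-1,0,0,0,0,0,0],[-1,0,0,0,0,0,0]]]}}

```text
t: 8.87
ee_pos: [656.6, 140.3, 118.9]
orientation: [2.473, 1.937, 0.0]
ft_force: [0.1, -0.2, -0.8]
width: 88.0
grasp_force: 0.0
```

>>> {"method": "servo_tool", "body": {"plan": [[[0,0,0,-0.04,0,0,0],[0.2,0,0,0,0,0,0],[0.4,0,0,0,0,0,0],[0.5,0,0,0,0,0,0],[0.5,0,0,0,0,0,0]]]}}

```text
t: 9.28
ee_pos: [656.5, 140.2, 117.1]
orientation: [-2.473, -1.937, -0.0]
ft_force: [0.7, 0.1, -1.1]
width: 57.6
grasp_force: 0.0
```

>>> {"method": "servo_tool", "body": {"plan": [[[0.5,0,0,0,0,0,0],[0.5,0,0,0,0,0,0],[0.5,0,0,0,0,0,0],[0.5,0,0,0,0,0,0],[0.5,0,0,0,0,0,0]]]}}

```text
t: 9.7
ee_pos: [656.5, 140.2, 117.1]
orientation: [-2.473, -1.937, -0.0]
ft_force: [-0.4, -0.7, -0.2]
width: 33.6
grasp_force: 30.0
```

>>> {"method": "servo_tool", "body": {"plan": [[[0.5,0,0,0.2,0,0,0],[0.5,0,0,0.5,0,0,0],[0.5,0,0,0.8,0,0,0],[0.5,0,-0.4,0.7,0,0,0.5],[0.5,0,-0.8,0.3,0,0,0.8]]]}}

```text
t: 10.12
ee_pos: [658.2, 94.6, 221.7]
orientation: [2.352, 2.078, 0.009]
ft_force: [1.2, 0.0, -0.4]
width: 33.4
grasp_force: 30.0
```

>>> {"method": "servo_tool", "body": {"plan": [[[0.5,0,-0.9,0,0,0,0.8],[0.5,0,-0.9,0,0,0,0.8],[0.5,0,-0.9,0,0,0,0.8],[0.5,0,-0.9,0,0,0,0.8],[0.5,0,-0.9,0,0,0,0.72]]]}}

```text
t: 10.53
ee_pos: [656.2, -89.5, 217.9]
orientation: [1.967, 2.449, 0.0]
ft_force: [0.3, 0.7, -0.5]
width: 33.6
grasp_force: 30.0
```

>>> {"method": "servo_tool", "body": {"plan": [[[0.5,0,-0.7,0,0,0,0],[0.5,0,-0.4,0,0,0,0],[0.5,0,-0.15,0,0,0,0],[0.5,0,0,0,0,0,0],[0.5,0,0,0,0,0,0]]]}}

```text
t: 10.95
ee_pos: [656.5, -136.8, 217.1]
orientation: [-1.972, -2.445, -0.0]
ft_force: [0.2, 0.2, -0.6]
width: 33.6
grasp_force: 30.0
```

Run:
```python
from h import *
o=readout.get_obs(); print(o['ee_pos'],o['orientation'])
im=snap('top','t2.png'); 
for n in ('top','scene'):
  if n=='scene': im=snap(n,'s2.png')
  for c in HUE:
    try: print(n,c,*[np.round(x,1) for x in board(n,im,c)])
    except Exception as e: print(n,c,e)
  u,v=(250,200) if n=='top' else (370,250)
  a=cv2.resize(im[v-50:v+50,u-60:u+60] if n=='top' else im[v-50:v+50,u-60:u+60],(400,333),interpolation=cv2.INTER_CUBIC)[:,:,::-1]; S=a if n=='top' else np.hstack([S,a])
cv2.imwrite('pics/d4.png',S)
```

```text
[ 656.45211084 -136.79577311  217.12800139] [-1.97200264e+00 -2.44492550e+00 -3.82548865e-04]
top red [523.3 799.5] 21.8 [233.  122.4] [507.6 786.5]
top green cannot unpack non-iterable NoneType object
top yellow [ 121.7 -823. ] 90.5 [135.8 157.4] [ 122.2 -826.1]
top blue [483.6 231.2] 91.8 [ 80.6 115. ] [480.8 224.5]
scene red [4.733e+02 1.000e-01] 100.2 [ 84.7 118.8] [4.733e+02 1.000e-01]
scene green [ 489.7 -226. ] 94.4 [ 81.8 115.7] [ 489.7 -226. ]
scene yellow [ 655.1 -139.2] 102.2 [ 85.1 119.9] [ 655.1 -139.2]
scene blue [484.  225.6] 92.4 [ 84.6 118.5] [484.  225.6]
```

View pics/d4.png

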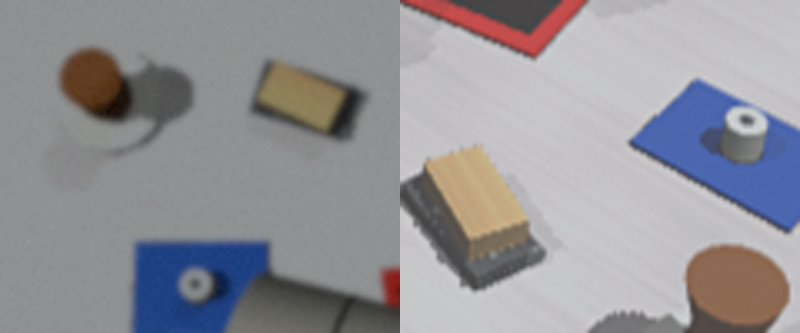

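The top crop (left) shows the stop on blue at (196,284) and the exposed packer on the hinge. The scene crop (right) has the packer's top corners at (427,165), (480,147), (529,222) and (472,243).

Run:
```python
from h import *
g=lambda P:np.array([[190+x*.3-.35,150+y*.3-.35] for x,y in P])
f=lambda P:np.array([[310+(x-400)*.3-.35,200+y*.3-.35] for x,y in P])
print('stop',ray('top',g([(196,284)]),31).round(1),ray('scene',f([(745,120)]),31).round(1))
for n,b in(('t',ray('top',g([(272,63),(347,92),(328,133),(258,103)]),34)),('s',ray('scene',f([(480,147),(529,222),(472,243),(427,165)]),34))):
    print(n,b.round(1)[:,:2].tolist(),b.mean(0).round(1)); print([np.degrees(np.arctan2(*(b[i]-b[j])[1::-1])).round(1) for i,j in((1,0),(2,3))])
```

```text
stop [[482.2 223.5  31. ]] [[483.3 224.7  31. ]]
t [[683.1, 167.4], [658.5, 98.9], [620.3, 114.2], [645.8, 177.9]] [651.9 139.6  34. ]
[np.float64(-109.8), np.float64(-111.8)]
s [[625.0, 118.9], [652.6, 182.0], [688.5, 168.6], [660.0, 105.7]] [656.5 143.8  34. ]
[np.float64(66.4), np.float64(65.6)]
```

>>> {"method": "servo_tool", "body": {"plan": [[[0.5,-0.07,-0.055,-0.5,0,0,0],[0.5,0,0,-0.8,0,0,0],[0.5,0,0,-0.8,0,0,0],[0.5,0,0,-0.5,0,0,0],[0.5,0,0,-0.2,0,0,0]]]}}

```text
t: 11.47
ee_pos: [651.9, -137.9, 101.6]
orientation: [-1.967, -2.443, 0.004]
ft_force: [-0.4, 0.6, -0.4]
width: 34.0
grasp_force: 30.0
```

>>> {"method": "servo_tool", "body": {"plan": [[[0.5,0,0,-0.1,0,0,0],[0.5,0,0,0,0,0,0],[0.5,0,0,0,0,0,0],[0.5,0,0,0,0,0,0],[0.5,0,0,0,0,0,0]]]}}

```text
t: 11.88
ee_pos: [654.5, -140.1, 102.7]
orientation: [1.971, 2.444, 0.002]
ft_force: [-0.1, 0.6, -0.4]
width: 33.9
grasp_force: 30.0
```

Run:
```python
from h import *
o=readout.get_obs(); print(o['ee_pos'])
n='scene'; im=snap(n,'y1.png'); u,v=proj(n,[653,-139,15])[0].astype(int); print(u,v)
cv2.imwrite('pics/y1c.png',cv2.resize(im[v-25:v+25,u-30:u+30],(720,600),interpolation=cv2.INTER_CUBIC)[:,:,::-1])
```

```text
[ 654.52295158 -140.10454123  102.71385626]
246 203
```

View pics/y1c.png

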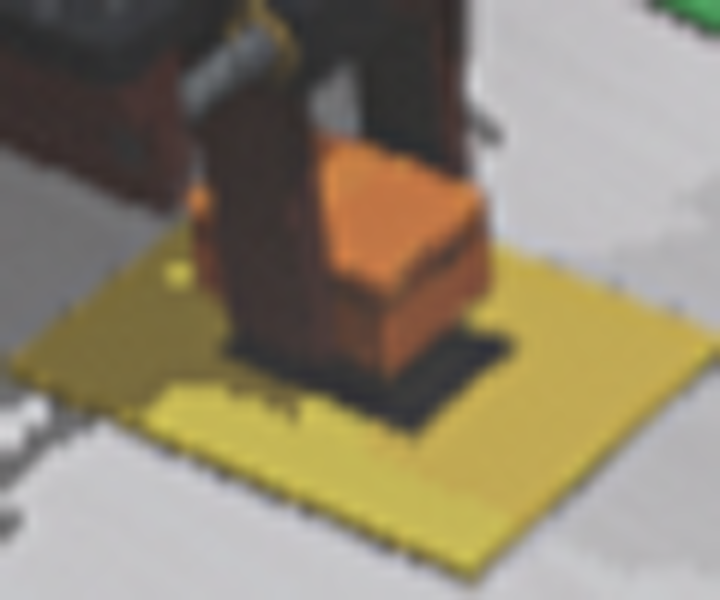

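The scene crop shows the held box just above the silhouette. The box's lower front corner is at (383,380) and its lower right corner at about (490,292). The silhouette's front corner is at (415,435) and its right corner at (513,347).

Run:
```python
from h import *
f=lambda x,y:[216+x/12-.46,178+y/12-.46]
print(ray('scene',[f(383,380),f(490,292)],19.6).round(1)); print(ray('scene',[f(415,435),f(513,347)],5).round(1))
```

```text
[[ 667.9 -115.6   19.6]
 [ 635.  -122.2   19.6]]
[[ 664.  -112.3    5. ]
 [ 632.2 -119.9    5. ]]
```

>>> {"method": "servo_tool", "body": {"plan": [[[0.5,-0.04,0.04,-0.15,0,0,0],[0.5,0,0,-0.1,0,0,0],[0.5,0,0,-0.06,0,0,0],[0.5,0,0,0,0,0,0],[0.5,0,0,0,0,0,0]]]}}

```text
t: 12.35
ee_pos: [651.9, -138.4, 88.3]
orientation: [-1.972, -2.445, 0.0]
ft_force: [0.5, 0.5, -0.3]
width: 33.5
grasp_force: 30.0
```

Run:
```python
from h import *
o=readout.get_obs(); print(o['ee_pos'])
n='scene'; im=snap(n,'y2.png'); u,v=246,203
cv2.imwrite('pics/y2c.png',cv2.resize(im[v-25:v+25,u-30:u+30],(720,600),interpolation=cv2.INTER_CUBIC)[:,:,::-1])
```

```text
[ 651.87048823 -138.37322856   88.32095953]
```

View pics/y2c.png

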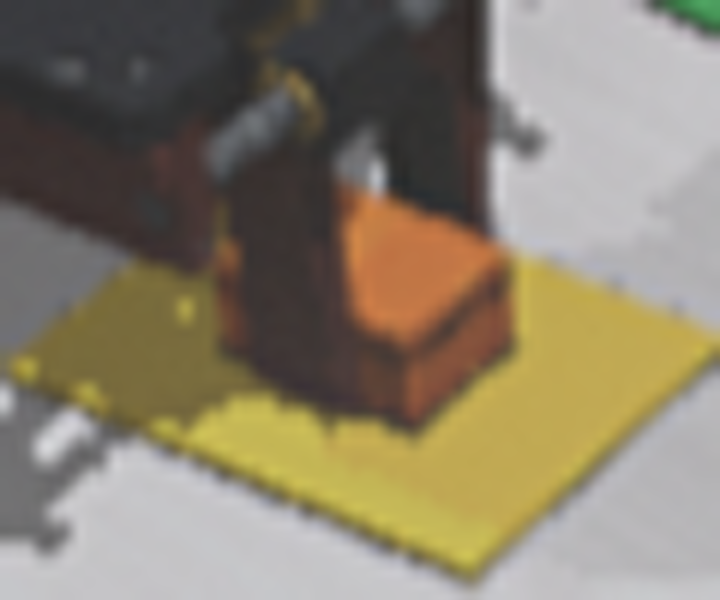

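The box covers the silhouette to within about 1 mm. I'll lower it to contact and release.

>>> {"method": "servo_tool", "body": {"plan": [[[0.5,0,-0.02,0,0,0,0],[0.5,0,0,-0.01,0,0,0],[0.5,0,0,-0.01,0,0,0],[0.5,0,0,0,0,0,0],[0.5,0,0,0,0,0,0]]]}}

```text
t: 12.82
ee_pos: [652.1, -139.3, 88.1]
orientation: [1.972, 2.445, -0.0]
ft_force: [-0.9, 0.6, 2.2]
width: 34.1
grasp_force: 30.0
```

>>> {"method": "servo_tool", "body": {"plan": [[[0.1,0,0,0,0,0,0],[-0.1,0,0,0,0,0,0],[-0.5,0,0,0,0,0,0],[-1,0,0,0,0,0,0],[-1,0,0,0,0,0,0]]]}}

```text
t: 13.23
ee_pos: [652.1, -139.2, 87.9]
orientation: [-1.972, -2.445, -0.0]
ft_force: [-1.2, 0.5, -0.6]
width: 62.5
grasp_force: 0.0
```

>>> {"method": "servo_tool", "body": {"plan": [[[-1,0,0,0.2,0,0,0],[-1,0,0,0.7,0,0,0],[-1,0,0,0.8,0,0,0],[-1,0,0.3,0.8,0,0,-0.6],[-1,0,0.8,0.4,0,0,-0.8]]]}}

```text
t: 13.65
ee_pos: [653.7, -98.0, 208.5]
orientation: [2.121, 2.31, 0.004]
ft_force: [0.9, 0.1, 0.3]
width: 88.0
grasp_force: 0.0
```

>>> {"method": "servo_tool", "body": {"plan": [[[-1,0,0.9,0,0,0,-0.8],[-1,0,0.9,0,0,0,-0.8],[-1,0,0.9,0,0,0,-0.8],[-1,0,0.9,0,0,0,-0.8],[-1,0,0.9,0,0,0,-0.8]]]}}

```text
t: 14.07
ee_pos: [651.9, 86.5, 204.8]
orientation: [2.492, 1.913, 0.001]
ft_force: [0.1, 0.3, -0.6]
width: 88.0
grasp_force: 0.0
```

>>> {"method": "servo_tool", "body": {"plan": [[[-1,0.05,0.8,0,0,0,-0.8],[-1,0,0.5,0,0,0,-0.74],[-1,0,0.12,-0.3,0,0,0],[-1,0,0,-0.7,0,0,0],[-1,0,0,-0.7,0,0,0]]]}}

```text
t: 14.48
ee_pos: [654.7, 141.9, 136.2]
orientation: [2.608, 1.749, 0.004]
ft_force: [-0.3, -0.4, -0.2]
width: 87.4
grasp_force: 0.0
```

>>> {"method": "servo_tool", "body": {"plan": [[[-1,0,0,-0.4,0,0,0],[-1,0,0,0,0,0,0],[-1,0,0,0,0,0,0],[-1,0,0,0,0,0,0],[-1,0,0,0,0,0,0]]]}}

```text
t: 14.9
ee_pos: [655.0, 141.3, 121.5]
orientation: [2.611, 1.745, 0.004]
ft_force: [0.2, 0.1, -0.5]
width: 87.6
grasp_force: 0.0
```

Run:
```python
from h import *
n='scene'; im=snap(n,'y3.png'); u,v=246,203
cv2.imwrite('pics/y3c.png',np.hstack([cv2.resize(im[v-25:v+25,u-24:u+24],(400,400),interpolation=cv2.INTER_CUBIC),cv2.resize(im[220:300,293:373],(400,400),interpolation=cv2.INTER_CUBIC)])[:,:,::-1])
```

```text
(no output)
```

View pics/y3c.png

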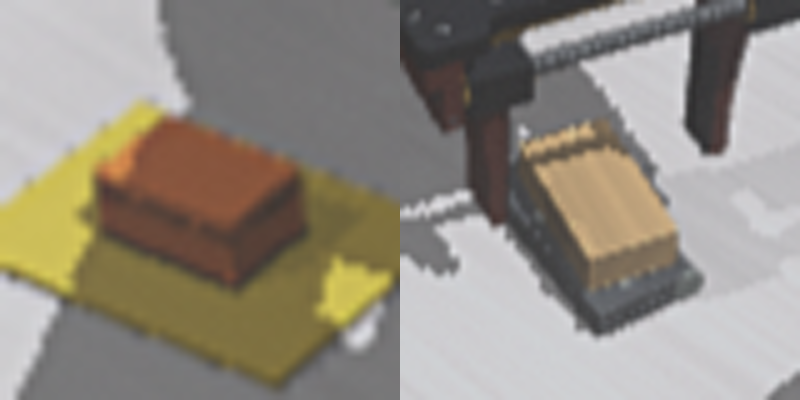

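The box sits centred on yellow. The fingers now straddle the packer, so I'll descend and grip.

>>> {"method": "servo_tool", "body": {"plan": [[[-1,0,0,-0.2,0,0,0],[-1,0,0,-0.2,0,0,0],[-1,0,0,-0.1,0,0,0],[-1,0,0,-0.05,0,0,0],[-1,0,0,0,0,0,0]]]}}

```text
t: 15.37
ee_pos: [653.6, 141.5, 96.9]
orientation: [-2.611, -1.746, 0.002]
ft_force: [-0.4, 1.2, -0.4]
width: 87.8
grasp_force: 0.0
```

>>> {"method": "servo_tool", "body": {"plan": [[[-1,0,0,0,0,0,0],[-1,0,0,0,0,0,0],[-1,0,0,0,0,0,0]]]}}

```text
t: 15.62
ee_pos: [654.2, 141.7, 98.2]
orientation: [2.612, 1.746, 0.001]
ft_force: [-0.2, 0.1, -1.1]
width: 87.6
grasp_force: 0.0
```

>>> {"method": "servo_tool", "body": {"plan": [[[0,0,0,-0.02,0,0,0],[0.2,0,0,0,0,0,0],[0.4,0,0,0,0,0,0],[0.5,0,0,0,0,0,0],[0.5,0,0,0,0,0,0]]]}}

```text
t: 16.03
ee_pos: [654.1, 141.6, 97.1]
orientation: [2.612, 1.746, 0.0]
ft_force: [-0.6, 0.2, 0.4]
width: 57.6
grasp_force: 0.0
```

>>> {"method": "servo_tool", "body": {"plan": [[[0.5,0,0,0,0,0,0],[0.5,0,0,0,0,0,0],[0.5,0,0,0,0,0,0],[0.5,0,0,0,0,0,0],[0.5,0,0,0,0,0,0]]]}}

```text
t: 16.45
ee_pos: [654.1, 141.6, 97.1]
orientation: [-2.612, -1.746, -0.0]
ft_force: [-0.1, -0.0, 0.0]
width: 39.8
grasp_force: 30.0
```

>>> {"method": "servo_tool", "body": {"plan": [[[0.5,0,0,0.2,0,0,0],[0.5,0,0,0.6,0,0,0],[0.5,0,0,0.8,0,0,0],[0.5,-0.345,-0.768,0.5,0,0,0.46],[0.5,-0.345,-0.768,0.3,0,0,0.46]]]}}

```text
t: 16.87
ee_pos: [627.8, 80.9, 196.4]
orientation: [2.533, 1.854, 0.007]
ft_force: [-0.2, -0.2, -0.7]
width: 39.5
grasp_force: 30.0
```

>>> {"method": "servo_tool", "body": {"plan": [[[0.5,-0.345,-0.768,0,0,0,0.45],[0.5,-0.345,-0.768,0,0,0,0.45],[0.5,-0.345,-0.768,0,0,0,0.45],[0.5,-0.345,-0.768,0,0,0,0.45],[0.5,-0.345,-0.768,0,0,0,0.45]]]}}

```text
t: 17.28
ee_pos: [556.7, -74.7, 193.9]
orientation: [2.343, 2.092, 0.001]
ft_force: [0.4, 0.3, 0.3]
width: 39.6
grasp_force: 30.0
```

>>> {"method": "servo_tool", "body": {"plan": [[[0.5,-0.345,-0.768,0,0,0,0.45],[0.5,-0.345,-0.768,0,0,0,0.45],[0.5,-0.345,-0.768,0,0,0,0.45],[0.5,-0.345,-0.768,0,0,0,0.45],[0.5,-0.345,-0.768,0,0,0,0.45]]]}}

```text
t: 17.7
ee_pos: [487.7, -228.4, 193.8]
orientation: [2.127, 2.311, 0.0]
ft_force: [-0.5, -1.1, -1.1]
width: 39.8
grasp_force: 30.0
```

>>> {"method": "servo_tool", "body": {"plan": [[[0.5,0,0,-0.5,0,0,0],[0.5,0,0,-0.5,0,0,0],[0.5,0,0,0,0,0,0],[0.5,0,0,0,0,0,0],[0.5,0,0,0,0,0,0]]]}}

```text
t: 18.12
ee_pos: [489.0, -226.9, 154.0]
orientation: [2.129, 2.309, 0.0]
ft_force: [1.0, 0.1, 0.1]
width: 39.4
grasp_force: 30.0
```

Run:
```python
from h import *
im=snap('scene','g1s.png'); t=snap('top','g1t.png')
h=hsv(im)[225:300,290:380]; m=(h[...,2]<95).astype(np.uint8)
for k in cv2.findContours(m,cv2.RETR_EXTERNAL,cv2.CHAIN_APPROX_NONE)[0]:
    if cv2.contourArea(k)>150:
        P=ray('scene',k[:,0]+[290,225],10)[:,:2].astype(np.float32); print('s',cv2.minAreaRect(P))
h=hsv(t)[150:210,255:320]; m=(h[...,2]<75).astype(np.uint8)
for k in cv2.findContours(m,cv2.RETR_EXTERNAL,cv2.CHAIN_APPROX_NONE)[0]:
    if cv2.contourArea(k)>60:
        P=ray('top',k[:,0]+[255,150],14)[:,:2].astype(np.float32); print('t',cv2.minAreaRect(P))
cv2.imwrite('pics/h1.png',np.hstack([cv2.resize(im[235:295,303:363],(400,400),interpolation=cv2.INTER_CUBIC),cv2.resize(t[150:210,252:312],(400,400),interpolation=cv2.INTER_CUBIC)])[:,:,::-1])
```

```text
t ((654.0769653320312, 136.1011962890625), (87.81531524658203, 44.980567932128906), 74.75257873535156)
```

View pics/h1.png

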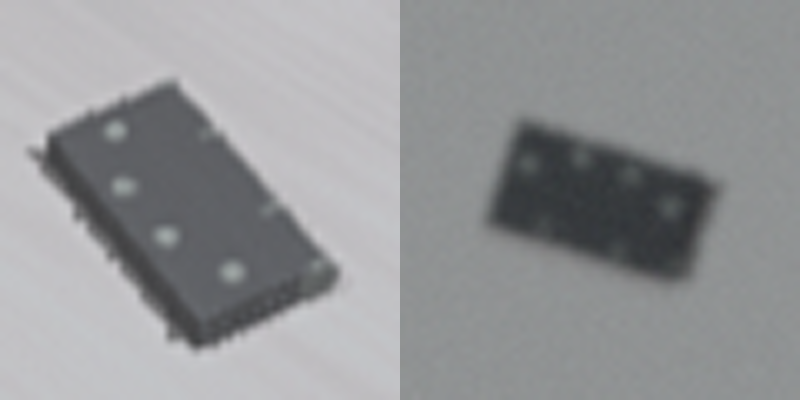

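The top crop (right) shows the bare hinge with corners (523,118), (718,187), (690,280) and (490,222). The scene crop (left) has its top corners at (175,82), (335,275), (195,322) and (48,138).

>>> {"method": "servo_tool", "body": {"plan": [[[0.5,0,0,-0.4,0,0,0],[0.5,0,0,-0.5,0,0,0],[0.5,0,0,-0.4,0,0,0],[0.5,0,0,-0.2,0,0,0],[0.5,0,0,-0.08,0,0,0]]]}}

```text
t: 18.63
ee_pos: [488.4, -226.6, 89.4]
orientation: [-2.129, -2.309, 0.0]
ft_force: [-0.8, 0.6, 0.2]
width: 39.8
grasp_force: 30.0
```

>>> {"method": "servo_tool", "body": {"plan": [[[0.5,0,0,0,0,0,0],[0.5,0,0,0,0,0,0],[0.5,0,0,0,0,0,0],[0.5,0,0,0,0,0,0]]]}}

```text
t: 18.97
ee_pos: [489.0, -227.2, 90.8]
orientation: [2.129, 2.308, 0.001]
ft_force: [0.4, 0.3, -0.6]
width: 39.3
grasp_force: 30.0
```

Run:
```python
from h import *
o=readout.get_obs(); print(o['ee_pos'],o['orientation'],o['ft_force'])
n='scene'; im=snap(n,'g2.png'); u,v=proj(n,[488,-227,15])[0].astype(int); print(u,v)
cv2.imwrite('pics/g2c.png',cv2.resize(im[v-20:v+20,u-24:u+24],(720,600),interpolation=cv2.INTER_CUBIC)[:,:,::-1])
f=lambda P:np.array([[303+x/6.667-.42,235+y/6.667-.42] for x,y in P])
b=ray('scene',f([(175,82),(335,275),(195,322),(48,138)]),14); print(b.round(1)[:,:2].tolist(),b.mean(0).round(1),[np.degrees(np.arctan2(*(b[i]-b[j])[1::-1])).round(1) for i,j in((1,0),(2,3))])
```

```text
[ 488.96388445 -227.23916976   90.79589866] [2.12888971e+00 2.30828501e+00 6.80504476e-04] [ 0.42468329  0.26539629 -0.62978837]
272 163
[[623.4, 104.6], [651.0, 193.9], [693.8, 175.7], [670.0, 92.5]] [659.5 141.7  14. ] [np.float64(72.8), np.float64(74.0)]
```

View pics/g2c.png

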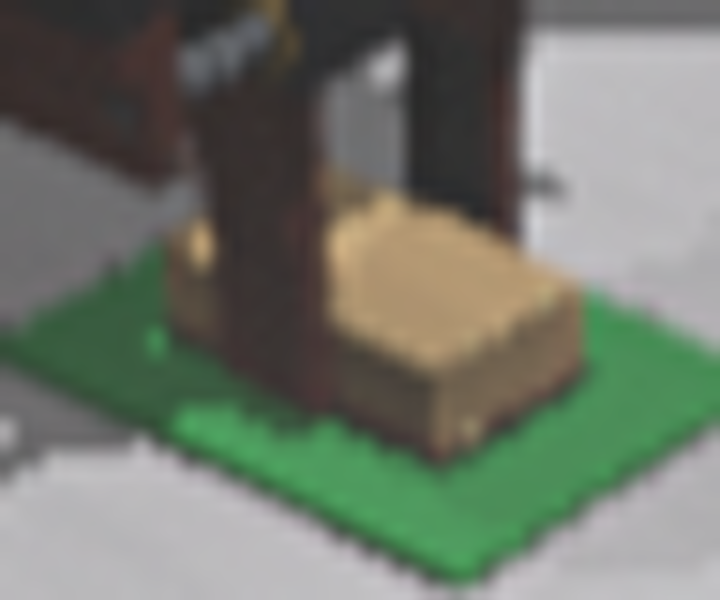

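The packer hovers about 3 mm over its silhouette with an even rim showing. I'll lower it, release and go to the hinge.

>>> {"method": "servo_tool", "body": {"plan": [[[0.5,0,0,-0.04,0,0,0],[0.5,0,0,-0.03,0,0,0],[0.5,0,0,-0.01,0,0,0],[0.5,0,0,0,0,0,0],[0.5,0,0,0,0,0,0]]]}}

```text
t: 19.43
ee_pos: [488.8, -227.2, 88.0]
orientation: [2.129, 2.309, 0.0]
ft_force: [-3.0, 1.9, 14.7]
width: 39.8
grasp_force: 30.0
```

>>> {"method": "servo_tool", "body": {"plan": [[[0.5,0,0,0,0,0,0],[0.5,0,0,0,0,0,0]]]}}

```text
t: 19.6
ee_pos: [488.8, -227.2, 88.0]
orientation: [2.129, 2.309, 0.0]
ft_force: [-3.1, 1.1, 14.8]
width: 39.6
grasp_force: 30.0
```

>>> {"method": "servo_tool", "body": {"plan": [[[0,0,0,0,0,0,0],[-0.2,0,0,0,0,0,0],[-0.5,0,0,0,0,0,0],[-1,0,0,0,0,0,0],[-1,0,0,0,0,0,0]]]}}

```text
t: 20.02
ee_pos: [488.4, -227.0, 86.5]
orientation: [-2.13, -2.309, 0.0]
ft_force: [-0.2, -0.0, -0.6]
width: 67.0
grasp_force: 0.0
```

>>> {"method": "servo_tool", "body": {"plan": [[[-1,0,0,0.2,0,0,0],[-1,0,0,0.6,0,0,0],[-1,0,0,0.8,0,0,0],[-1,0.35,0.7625,0.6,0,0,-0.34],[-1,0.35,0.7625,0.3,0,0,-0.34]]]}}

```text
t: 20.43
ee_pos: [517.5, -166.8, 190.1]
orientation: [2.2, 2.237, 0.003]
ft_force: [0.5, -0.2, 0.2]
width: 87.9
grasp_force: 0.0
```

>>> {"method": "servo_tool", "body": {"plan": [[[-1,0.35,0.7625,0,0,0,-0.34],[-1,0.35,0.7625,0,0,0,-0.34],[-1,0.35,0.7625,0,0,0,-0.34],[-1,0.35,0.7625,0,0,0,-0.34],[-1,0.35,0.7625,0,0,0,-0.34]]]}}

```text
t: 20.85
ee_pos: [586.9, -11.9, 187.4]
orientation: [2.359, 2.074, 0.0]
ft_force: [0.1, -0.1, 1.0]
width: 88.2
grasp_force: 0.0
```

>>> {"method": "servo_tool", "body": {"plan": [[[-1,0.35,0.7625,0,0,0,-0.35],[-1,0.35,0.7625,0,0,0,-0.35],[-1,0.35,0.7625,0,0,0,-0.35],[-1,0.35,0.7625,0,0,0,-0.35],[-1,0.35,0.7625,0,0,0,-0.35]]]}}

```text
t: 21.27
ee_pos: [656.8, 140.6, 187.2]
orientation: [-2.511, -1.889, 0.0]
ft_force: [-0.2, -0.6, 0.7]
width: 88.0
grasp_force: 0.0
```

>>> {"method": "servo_tool", "body": {"plan": [[[-1,0,0,-0.6,0,0,0],[-1,0,0,-0.8,0,0,0],[-1,0,0,-0.6,0,0,0],[-1,0,0,-0.2,0,0,0],[-1,0,0,0,0,0,0]]]}}

```text
t: 21.68
ee_pos: [655.0, 138.7, 96.6]
orientation: [-2.508, -1.889, 0.006]
ft_force: [-1.0, 0.2, 0.4]
width: 87.8
grasp_force: 0.0
```

>>> {"method": "servo_tool", "body": {"plan": [[[-1,0,0,0,0,0,0],[-1,0,0,0,0,0,0],[-1,0,0,0,0,0,0]]]}}

```text
t: 21.93
ee_pos: [657.6, 139.0, 100.7]
orientation: [2.509, 1.889, 0.004]
ft_force: [0.5, -0.2, -0.1]
width: 87.8
grasp_force: 0.0
```

>>> {"method": "servo_tool", "body": {"plan": [[[-1,0,0,-0.15,0,0,0],[-1,0,0,-0.12,0,0,0],[-1,0,0,-0.08,0,0,0],[-1,0,0,-0.04,0,0,0],[-1,0,0,0,0,0,0]]]}}

```text
t: 22.35
ee_pos: [656.1, 138.9, 82.4]
orientation: [-2.509, -1.89, 0.002]
ft_force: [-0.3, 0.1, -0.6]
width: 87.6
grasp_force: 0.0
```

>>> {"method": "servo_tool", "body": {"plan": [[[-1,0,0,0,0,0,0],[-1,0,0,0,0,0,0],[-1,0,0,0,0,0,0]]]}}

```text
t: 22.6
ee_pos: [656.6, 139.0, 83.2]
orientation: [2.509, 1.89, 0.0]
ft_force: [0.3, -0.5, 0.6]
width: 88.0
grasp_force: 0.0
```

>>> {"method": "servo_tool", "body": {"plan": [[[0,0,0,0,0,0,0],[0,0,0,0,0,0,0],[0.2,0,0,0,0,0,0],[0.3,0,0,0,0,0,0],[0.3,0,0,0,0,0,0]]]}}

```text
t: 23.02
ee_pos: [656.5, 139.0, 83.1]
orientation: [2.509, 1.89, 0.0]
ft_force: [0.4, -0.2, 0.3]
width: 58.1
grasp_force: 0.0
```

>>> {"method": "servo_tool", "body": {"plan": [[[0.4,0,0,0,0,0,0],[0.4,0,0,0,0,0,0],[0.4,0,0,0,0,0,0],[0.4,0,0,0.05,0,0,0],[0.4,0,0,0.2,0,0,0]]]}}

```text
t: 23.43
ee_pos: [655.2, 138.7, 91.7]
orientation: [-2.508, -1.889, 0.005]
ft_force: [-0.6, -1.0, -3.6]
width: 49.2
grasp_force: 30.0
```

>>> {"method": "servo_tool", "body": {"plan": [[[0.4,0,0,0.5,0,0,0],[0.4,0,0,0.7,0,0,0],[0.4,-0.3,-0.22,0.5,0,0,0.4],[0.4,-0.6,-0.45,0,0,0,0.7],[0.4,-0.7,-0.53,0,0,0,0.8]]]}}

```text
t: 23.85
ee_pos: [593.7, 91.4, 163.4]
orientation: [2.338, 2.094, 0.007]
ft_force: [0.2, -0.5, -3.6]
width: 49.4
grasp_force: 30.0
```

>>> {"method": "servo_tool", "body": {"plan": [[[0.4,-0.7,-0.53,0,0,0,0.8],[0.4,-0.7,-0.53,0,0,0,0.8],[0.4,-0.7,-0.53,0,0,0,0.8],[0.4,-0.6,-0.46,0,0,0,0.6],[0.4,-0.31,-0.25,0,0,0,0.34]]]}}

```text
t: 24.27
ee_pos: [468.3, -2.3, 161.2]
orientation: [-2.012, -2.41, 0.003]
ft_force: [0.0, 0.3, -3.5]
width: 49.3
grasp_force: 30.0
```

>>> {"method": "servo_tool", "body": {"plan": [[[0.4,0,0,0,0,0,0],[0.4,0,0,-0.3,0,0,0],[0.4,0,0,-0.3,0,0,0],[0.4,0,0,0,0,0,0],[0.4,0,0,0,0,0,0]]]}}

```text
t: 24.68
ee_pos: [472.5, -0.7, 137.1]
orientation: [-2.016, -2.409, 0.0]
ft_force: [-0.5, 0.3, -4.1]
width: 49.6
grasp_force: 30.0
```

>>> {"method": "servo_tool", "body": {"plan": [[[0.4,0,0,0,0,0,0],[0.4,0,0,0,0,0,0],[0.4,0,0,0,0,0,0],[0.4,0,0,0,0,0,0]]]}}

```text
t: 25.02
ee_pos: [472.4, -0.9, 137.5]
orientation: [2.015, 2.409, 0.001]
ft_force: [-0.4, 0.5, -3.4]
width: 49.2
grasp_force: 30.0
```

>>> {"method": "servo_tool", "body": {"plan": [[[0.4,0,0,-0.3,0,0,0],[0.4,0,0,-0.4,0,0,0],[0.4,0,0,-0.3,0,0,0],[0.4,0,0,-0.13,0,0,0],[0.4,0,0,0,0,0,0]]]}}

```text
t: 25.43
ee_pos: [471.6, -1.0, 91.1]
orientation: [-2.015, -2.409, 0.002]
ft_force: [-0.4, 0.7, -2.7]
width: 49.3
grasp_force: 30.0
```

>>> {"method": "servo_tool", "body": {"plan": [[[0.4,0,0,0,0,0,0],[0.4,0,0,0,0,0,0],[0.4,0,0,0,0,0,0],[0.4,0,0,0,0,0,0]]]}}

```text
t: 25.77
ee_pos: [472.4, -1.0, 92.5]
orientation: [2.015, 2.409, 0.001]
ft_force: [0.1, 0.6, -4.4]
width: 49.3
grasp_force: 30.0
```

Run:
```python
from h import *
n='scene'; im=snap(n,'r1.png'); print(readout.get_obs()['ee_pos'])
# sample along the hinge's long axis (board frame) at z=5 plane, on lines at lateral offsets, print red-ness
a=np.radians(100.2); L=np.array([np.cos(a),np.sin(a)]); W=np.array([np.sin(a),-np.cos(a)]); c=np.array([473.3,.2])
for w in(-15,0,15):
    s=np.arange(-62,63,4); P=[[*(c+L*k+W*w),5] for k in s]; p=proj(n,P).astype(np.float32)
    v=cv2.remap(im,p[:,0].reshape(1,-1),p[:,1].reshape(1,-1),cv2.INTER_LINEAR)[0].astype(int)
    print(w,[int(x) for x in (v[:,0]-v[:,1])],[int(x) for x in v[:,1]])
```

```text
[472.32827645  -1.02849725  92.41380388]
-15 [15, 27, 1, -3, -5, 0, 8, 8, 7, 6, 7, 12, 13, 0, -2, -2, -1, -1, -2, -2, -1, -4, -3, -1, -2, -3, 6, 79, 109, 108, 92, 14] [96, 66, 65, 90, 131, 84, 56, 57, 57, 57, 57, 60, 64, 86, 87, 87, 86, 87, 88, 88, 92, 120, 112, 89, 84, 79, 69, 68, 70, 69, 70, 144]
0 [15, 21, -1, 0, -1, -2, 0, 3, 7, 8, 8, 6, 5, 8, 12, -2, -2, -2, -1, -1, -2, -2, -2, -2, -1, -3, 11, 85, 108, 108, 94, 11] [95, 64, 66, 66, 82, 87, 69, 63, 59, 58, 58, 59, 59, 59, 64, 86, 93, 91, 87, 87, 86, 92, 88, 91, 86, 78, 67, 69, 71, 69, 73, 156]
15 [12, 50, 55, 21, -2, -1, -1, 0, 0, -1, 4, 7, 8, 7, 6, 8, 9, -1, -2, -1, -3, -1, -1, -2, -2, -3, 7, 87, 108, 108, 94, 6] [101, 64, 58, 60, 61, 66, 65, 61, 64, 68, 60, 59, 59, 59, 59, 58, 64, 65, 62, 62, 66, 65, 63, 65, 66, 66, 68, 69, 72, 71, 72, 148]
```

>>> {"method": "servo_tool", "body": {"plan": [[[0.4,0,0,-0.05,0,0,0],[0.4,0,0,-0.04,0,0,0],[0.4,0,0,-0.02,0,0,0],[0.4,0,0,0,0,0,0],[0.4,0,0,0,0,0,0]]]}}

```text
t: 26.23
ee_pos: [472.2, -1.0, 88.0]
orientation: [2.016, 2.41, 0.0]
ft_force: [-1.9, 0.2, 7.7]
width: 49.5
grasp_force: 30.0
```

>>> {"method": "servo_tool", "body": {"plan": [[[0.4,0,0,0,0,0,0],[0.4,0,0,0,0,0,0]]]}}

```text
t: 26.4
ee_pos: [472.2, -1.0, 88.0]
orientation: [2.016, 2.41, 0.0]
ft_force: [-2.3, 0.1, 7.0]
width: 49.6
grasp_force: 30.0
```

>>> {"method": "servo_tool", "body": {"plan": [[[0.1,0,0,0,0,0,0],[-0.1,0,0,0,0,0,0],[-0.5,0,0,0,0,0,0],[-1,0,0,0,0,0,0],[-1,0,0,0,0,0,0]]]}}

```text
t: 26.82
ee_pos: [472.3, -1.0, 87.6]
orientation: [2.015, 2.41, 0.0]
ft_force: [-0.2, 0.0, -0.0]
width: 65.6
grasp_force: 0.0
```

>>> {"method": "servo_tool", "body": {"plan": [[[-1,0,0,0.2,0,0,0],[-1,0,0,0.7,0,0,0],[-1,0,0,0.8,0,0,0],[-1,0,0,0.8,0,0,0],[-1,0,0.3,0.8,0,0,0]]]}}

```text
t: 27.23
ee_pos: [471.7, 10.2, 221.2]
orientation: [-2.017, -2.408, 0.001]
ft_force: [1.1, 0.7, 0.4]
width: 87.9
grasp_force: 0.0
```

>>> {"method": "servo_tool", "body": {"plan": [[[-1,-0.2,0.7,0.3,0,0,0.5],[-1,-0.28,0.83,0,0,0,0.8],[-1,-0.28,0.83,0,0,0,0.8],[-1,-0.28,0.83,0,0,0,0.8],[-1,-0.28,0.83,0,0,0,0.8]]]}}

```text
t: 27.65
ee_pos: [418.5, 173.1, 232.3]
orientation: [1.598, 2.704, 0.001]
ft_force: [0.5, -0.3, 0.1]
width: 88.0
grasp_force: 0.0
```

>>> {"method": "servo_tool", "body": {"plan": [[[-1,-0.28,0.83,0,0,0,0.8],[-1,-0.28,0.83,0,0,0,0.8],[-1,-0.28,0.83,0,0,0,0.8],[-1,-0.28,0.83,0,0,0,0.8],[-1,-0.28,0.83,0,0,0,0.8]]]}}

```text
t: 28.07
ee_pos: [362.3, 339.3, 232.1]
orientation: [1.103, 2.941, 0.001]
ft_force: [0.7, 0.4, -0.1]
width: 88.1
grasp_force: 0.0
```

>>> {"method": "servo_tool", "body": {"plan": [[[-1,-0.28,0.83,0,0,0,0.8],[-1,-0.28,0.83,0,0,0,0.8],[-1,-0.28,0.83,0,0,0,0.5],[-1,0,0,0,0,0,0],[-1,0,0,0,0,0,0]]]}}

```text
t: 28.48
ee_pos: [328.9, 438.6, 231.8]
orientation: [0.831, 3.03, 0.0]
ft_force: [0.2, 0.2, 0.8]
width: 87.9
grasp_force: 0.0
```

Run:
```python
from h import *
o=readout.get_obs(); print(o['ee_pos'],o['t'])
S=snap('scene','f_s.png'); T=snap('top','f_t.png')
C=dict(red=(472,-1),green=(488.6,-227.3),yellow=(653.8,-140),blue=(482.5,224.7))
rows=[]
for n,im in(('scene',S),('top',T)):
    r=[]
    for c,(x,y) in C.items():
        u,v=proj(n,[x,y,8])[0].round().astype(int); d=30 if n=='scene' else 22; print(n,c,u,v)
        r.append(cv2.resize(im[v-d:v+d,u-d:u+d],(200,200),interpolation=cv2.INTER_CUBIC))
    rows.append(np.hstack(r))
    for c in HUE:
        try: print(n,c,*[np.round(x,1) for x in board(n,im,c)])
        except Exception as e: print(n,c,e)
cv2.imwrite('pics/final.png',np.vstack(rows)[:,:,::-1])
```

```text
[328.85875904 438.57002083 231.78290172] 28.4833
scene red 338 198
scene green 273 166
scene yellow 246 206
scene blue 412 243
scene red [4.735e+02 2.000e-01] 100.2 [ 84.4 119. ] [4.735e+02 2.000e-01]
scene green cannot unpack non-iterable NoneType object
scene yellow [ 654.9 -139.2] 102.1 [ 84.5 119.5] [ 654.9 -139.2]
scene blue [484.  225.7] 92.4 [ 84.6 118.7] [484.  225.7]
top red 325 242
top green 402 238
top yellow 373 183
top blue 249 236
top red [470.8  -2. ] 100.4 [ 82.5 116.9] [471.2  -2.3]
top green [ 487.6 -228.5] 95.0 [ 81.  115.4] [ 487.7 -228.6]
top yellow [ 652.6 -140.9] 102.1 [ 81.8 115.9] [ 652.9 -141. ]
top blue [480.6 223.6] 91.8 [ 80.6 116.4] [480.8 224. ]
```

View pics/final.png

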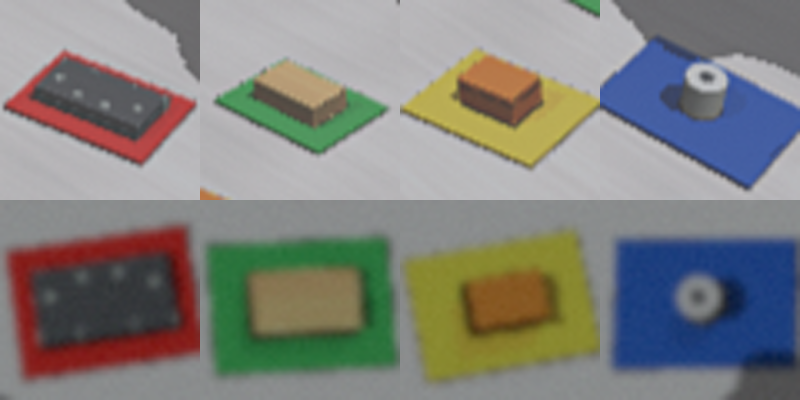

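All four pieces lie on their boards and look centred and aligned in both views. I'll make one numeric check of the offsets from the top view.

Run:
```python
from h import *
T=cv2.imread('pics/f_t.png')[:,:,::-1].copy(); h=hsv(T).astype(int); H,S,V=h[...,0],h[...,1],h[...,2]
M=dict(red=(S<90,19,(325,242),11,21),green=((H<30)&(V>90),25,(402,238),20,14),yellow=((H<19)&(V>70),29,(373,183),16,14),blue=((S<90)&(V>90),31,(249,236),10,10))
for c,(m,z,(u,v),a,b) in M.items():
    a=b=20 if c!='blue' else 9
    if c=='red': a,b=24,14
    k=np.zeros_like(m); k[v-b:v+b,u-a:u+a]=m[v-b:v+b,u-a:u+a]
    n,l,st,ce=cv2.connectedComponentsWithStats(k.astype(np.uint8)); i=1+st[1:,4].argmax()
    ys,xs=np.nonzero(l==i); P=ray('top',np.c_[xs,ys],z)[:,:2]; r=cv2.minAreaRect(P.astype(np.float32))
    print(c,st[i],P.mean(0).round(1),'board',board('top',T,c)[3],np.round(r[1],1),r[2])
```

```text
red [310 232  33  20 479] [470.6  -1.9] board (471.2440185546875, -2.3399429321289062) [47.  91.1] 10.467215538024902
green [391 231  24  14 307] [ 487.9 -227.3] board (487.6922607421875, -228.58267211914062) [38.3 68.2] 1.7319624423980713
yellow [366 177  18  13 171] [ 649.1 -141.6] board (652.93212890625, -141.00607299804688) [32.1 50.8] 10.138683319091797
blue [244 231  10  10  75] [481.5 224.1] board (480.76483154296875, 223.9542999267578) [25.2 26.5] 47.80893325805664
```

Run:
```python
from h import *
n='scene'; im=cv2.imread('pics/f_s.png')[:,:,::-1].copy()
a=np.radians(102.2); L=np.array([np.cos(a),np.sin(a)]); W=np.array([np.sin(a),-np.cos(a)]); c=np.array([654.9,-139.2])
s=np.arange(8,29,1.)
def line(D,E,lo):
    acc=0
    for k in np.linspace(-lo,lo,15):
        p=proj(n,[[*(c+D*t+E*k),5] for t in s]).astype(np.float32)
        acc=acc+cv2.remap(im,p[:,0].reshape(1,-1),p[:,1].reshape(1,-1),cv2.INTER_LINEAR)[0].astype(float)/15
    return acc
for nm,v in(('W',line(W,L,15)),):
    for t,x in zip(s,v): print(nm,t,x.round())
s=np.arange(18,36,1.)
for t,x in zip(s,line(L,W,10)): print('L',t,x.round())
```

```text
W 8.0 [97. 71. 61.]
W 9.0 [95. 70. 61.]
W 10.0 [92. 68. 60.]
W 11.0 [89. 67. 60.]
W 12.0 [86. 69. 61.]
W 13.0 [88. 75. 62.]
W 14.0 [97. 87. 65.]
W 15.0 [113. 105.  68.]
W 16.0 [132. 124.  73.]
W 17.0 [151. 142.  77.]
W 18.0 [167. 156.  80.]
W 19.0 [177. 165.  82.]
W 20.0 [184. 171.  84.]
W 21.0 [187. 174.  85.]
W 22.0 [188. 175.  85.]
W 23.0 [187. 175.  85.]
W 24.0 [187. 174.  85.]
W 25.0 [187. 174.  85.]
W 26.0 [186. 173.  85.]
W 27.0 [186. 173.  85.]
W 28.0 [186. 173.  85.]
L 18.0 [122.  81.  65.]
L 19.0 [119.  80.  65.]
L 20.0 [112.  79.  64.]
L 21.0 [106.  79.  64.]
L 22.0 [104.  85.  65.]
L 23.0 [110.  96.  68.]
L 24.0 [125. 112.  71.]
L 25.0 [144. 130.  75.]
L 26.0 [162. 145.  78.]
L 27.0 [174. 156.  81.]
L 28.0 [181. 162.  82.]
L 29.0 [185. 165.  83.]
L 30.0 [186. 167.  84.]
L 31.0 [186. 167.  84.]
L 32.0 [185. 168.  84.]
L 33.0 [185. 169.  84.]
L 34.0 [185. 170.  85.]
L 35.0 [185. 171.  85.]
```

```bash
python3 -c "
from workcell import close_job; print(close_job())"
```

```text
the job is handed in; nothing more can be done
None
```

The job is handed in: in the order asked, all four pieces were set down on their boards, centred to within about 2 mm (the screw box is furthest off, about 2 mm toward the robot), and the arm never went near the mallet or tea glass.

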